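# Tidy the print table into the sample trays

## Task

Clear the print table: put the two loose marker pens, the two loose print stamps and the roll of tape each into the blue tray whose ledge carries a fixed sample of the same kind. Everything should end up resting flat on its tray's floor, nothing leaning on a wall or lying on something else, and the same way up as it is now (stamps with the handle up). Leave the mug and the jar standing where they are.

Things in the scene. Friction and masses are not known exactly. Their poses are not given: they have to be found in the camera images.
- marker_a: flat black marker pen with a grey cap, a box 105 x 24 x 16 mm lying on its broad side, about 30 g. Origin: centre of its underside; x runs along the pen towards the cap, z up. Two alike: marker_a and marker_b
- marker_b: flat black marker pen with a grey cap, a box 105 x 24 x 16 mm lying on its broad side, about 30 g. Origin: centre of its underside; x runs along the pen towards the cap, z up. Two alike: marker_a and marker_b
- stamp_a: small wooden print stamp standing on its rubber face: block 48 x 36 mm (x by y), 14 mm high, with an upright round wooden handle, 24 mm in diameter between 22 and 50 mm above the table, top at 55 mm; about 60 g. Origin: centre of its underside; z up along the handle. Two alike: stamp_a and stamp_b
- stamp_b: small wooden print stamp standing on its rubber face: block 48 x 36 mm (x by y), 14 mm high, with an upright round wooden handle, 24 mm in diameter between 22 and 50 mm above the table, top at 55 mm; about 60 g. Origin: centre of its underside; z up along the handle. Two alike: stamp_a and stamp_b
- tape: roll of brown paper tape lying flat: ring 56 mm outside diameter, 34 mm hole, 22 mm high, about 50 g. Origin: centre of its underside; z up
- tray_markers: one of three like blue open trays, fixed: outside 144 x 168 mm (x by y), walls 4 mm thick, 22 mm high; inner floor 136 x 160 mm, 4 mm above the table. Beyond its +x wall a ledge, 64 mm deep, 8 mm high, has a sample marker pen fixed on it (x = 106 mm, top 24 mm above the table; leave it) to show what goes in. Origin: on the table under the middle of the tray without its ledge; z up
- tray_stamps: one of three like blue open trays, fixed: outside 144 x 168 mm (x by y), walls 4 mm thick, 22 mm high; inner floor 136 x 160 mm, 4 mm above the table. Beyond its +x wall a ledge, 64 mm deep, 8 mm high, has a sample print stamp fixed on it (x = 106 mm, top 63 mm above the table; leave it) to show what goes in. Origin: on the table under the middle of the tray without its ledge; z up
- tray_tape: one of three like blue open trays, fixed: outside 144 x 168 mm (x by y), walls 4 mm thick, 22 mm high; inner floor 136 x 160 mm, 4 mm above the table. Beyond its +x wall a ledge, 64 mm deep, 8 mm high, has a sample roll of tape fixed on it (x = 106 mm, top 31 mm above the table; leave it) to show what goes in. Origin: on the table under the middle of the tray without its ledge; z up
- mug: bystander: white mug, about 80 mm wide, 95 mm high, with a handle at its +y side. Origin: centre of its underside
- jar: bystander: closed amber glass jar, 72 mm wide, 100 mm high. Origin: centre of its underside

How it is judged (in metres and radians):
At the end, for the whole second after the job is handed in: Both markers, both stamps and the tape roll are at rest in the tray that carries the matching sample: centre within 60 mm (x) and 74 mm (y) of the tray's centre, underside less than 10 mm above the tray's underside (the inner floor is at 4 mm), and upright to within 0.15 rad (x of marker_a in the frame of tray_markers between -0.06 and 0.06 m and y of marker_a in the frame of tray_markers between -0.074 and 0.074 m and z of marker_a in the frame of tray_markers between 0 and 0.01 m and angle between each of marker_a, marker_b, stamp_a, stamp_b, tape's own z axis and vertical below 0.15 rad and linear speed of each of marker_a, marker_b, stamp_a, stamp_b, tape below 0.02 m/s and angular speed of each of marker_a, marker_b, stamp_a, stamp_b, tape below 0.2 rad/s and x of marker_b in the frame of tray_markers between -0.06 and 0.06 m and y of marker_b in the frame of tray_markers between -0.074 and 0.074 m and z of marker_b in the frame of tray_markers between 0 and 0.01 m and x of stamp_a in the frame of tray_stamps between -0.06 and 0.06 m and y of stamp_a in the frame of tray_stamps between -0.074 and 0.074 m and z of stamp_a in the frame of tray_stamps between 0 and 0.01 m and x of stamp_b in the frame of tray_stamps between -0.06 and 0.06 m and y of stamp_b in the frame of tray_stamps between -0.074 and 0.074 m and z of stamp_b in the frame of tray_stamps between 0 and 0.01 m and x of tape in the frame of tray_tape between -0.06 and 0.06 m and y of tape in the frame of tray_tape between -0.074 and 0.074 m and z of tape in the frame of tray_tape between 0 and 0.01 m); the robot touches nothing.
It fails at once if the mug is pushed more than 25 mm or tipped (distance of mug from where it was at the start of the episode above 0.025 m or angle between mug's own z axis and vertical above 0.3 rad).
It fails at once if the jar is pushed more than 25 mm or tipped (distance of jar from where it was at the start of the episode above 0.025 m or angle between jar's own z axis and vertical above 0.3 rad).
It also fails if it takes over 115 s, if anything falls off the work surface, if the arm or the gripper's body presses on something with over 40 N, if the wrist force passes 120 N, or if a joint passes its speed limit or range.

## Robot

A 6-joint arm with a two-finger parallel gripper is mounted at the origin on the work surface. World frame = base frame: x ahead of the robot, y to its left, z up, the work surface at z = 0. Lengths are in m, angles in degrees, forces in N, time in s.
With the tool pointing down it reaches from about 0.4 to 0.825 m from the base axis. Payload 7 kg.
Tool frame: the origin (TCP) lies at the very end of the fingers, on their centre line; the grasp point (between the pads) lies 19 mm behind it; z points along the fingers, y is the line along which they close (so a half turn about z gives the same grasp; the last joint's range is limited). The gripper opens to 88 mm and grips with 3 to 60 N. Pads are 19 mm wide; open, the fingers measure 130 mm over their backs; the gripper's body (78 mm by 193 mm) begins 47 mm behind the grasp point.
Start: joints at [-50.3, 20.546, 0.682, 0, -70.136, -16.507], TCP at [0.266, -0.62, 0.227] pointing down, gripper open.
Joint ranges: [-176.03, 176.03], [-82.01, 121.73], [-58.28, 71.71], [-173.87, 95.51], [-174.79, -0.11], [-173.66, 173.66]. Speed limits (degrees/s): [136.94, 136.94, 172.46, 180, 180, 180].

## Interface

Orientations are given as [roll, pitch, yaw] about the fixed x, y, z axes, in that order (R = Rz(yaw) Ry(pitch) Rx(roll)).
In Python, from plant import get_obs, snapshot, camera_params, close_job, boxes_of, cut_out, landmark_of gives the robot as it stands.
- The arm moves only by the shell command python3 -m inch 'ROWS' [OPENING]. ROWS is text: rows parted by semicolons, each of 6 numbers parted by spaces: the shift along the tool's x, y, z in units of 30 cm (1.0 is 30 cm), then the turn, a rotation vector about the tool's x, y, z in units of pi rad (1.0 is pi rad). A call has 1 to 10 rows; each row is the pose to reach, as a shift and turn from the pose commanded when the call began, along the tool's axes at that moment, turning the shorter way round; what a row does not reach only later rows make up. A row lasts 1/12 s, in which the tool goes at most 41.7 mm and 7.16 degrees, less where a joint would pass 70% of its speed; a pose out of reach is approached as far as the arm can. A call with a number of a shift or a turn outside -1 to 1 is refused whole. A call with a gripper value outside its range is refused whole. OPENING is the closure, from -1 (fully open) to 1 (shut), set as the call begins (- or left out, the last holds). The fingers move at their own pace and stop on an object; the grip force is fixed at half the most. Time passes only in rows, so rows that repeat a pose let the fingers close. It gives the time, the measured TCP pose, the force, the opening and the grip force at its end, in the units of the state.
- get_obs(): the state, without advancing time (a new reading comes with each control period).
- snapshot(name): name is "side" or "top" or "wrist"; returns the picture (420x560x3 uint8, red, green, blue); there is no depth.
- camera_params(name): a dict with "mtx" (3x3 intrinsics, pixels), "rvec" (rotation vector, rad) and "tvec" (3), from world to camera coordinates, as OpenCV has them. Camera axes: x right, y down, z forward; pixel columns grow to the right and rows downward; lengths in m; the calibration is good to about 2 mm. A picture is of the moment at which its call begins: read the wrist's pose just before it. camera_params takes no time and is no camera call; for the wrist camera it gives the pose at the moment of the call.
- close_job(): hands the job in; it is judged then, once.
Trained networks look in the newest picture that a camera, given by its name, has taken for a name from the list of things; names that differ only in an ending like _2 or _b are one class to them, and where a whole thing is asked for, a point or a joint stands for the part that bears it (a point fixed in the world has none). Each returns a list of dicts, best first, with "p" (0 to 1); they miss things now and then, are a little off and sometimes report something else, mostly with a low value. They report only what shows in the picture. A call takes as long as a camera call.
- boxes_of(camera, thing): "rect" ([left, top, width, height] in pixels, round what is visible of it).
- cut_out(camera, thing): "pixels" (420x560 bool, what is visible of it) and "rect" ([left, top, width, height] in pixels, round what is visible of it).
- landmark_of(camera, thing): "uv" ([column, row] in pixels: a listed point, or the origin of a listed thing).
The state is a dict: "clock": time; "joint_pos": joint angles; "qvel": joint speeds; "tau": joint torques, N m; "tool_pos": TCP position; "orientation": TCP orientation; "force": force on the tool from outside, world axes, zero at the start; "moment": the same for the moment, N m; "opening": finger opening in m; "gripper_force": force on a finger pad.
Only numpy, scipy, OpenCV 4.12 (cv2) and the standard library are available. Lean on these libraries where they do the work, as an engineer would, in place of code of your own. Each camera call takes 0.05 s, during which the arm holds its last target. There are 200 camera calls.

## Working session

There is one attempt and no reset: what is moved stays moved. The work goes in short steps, Python scripts to look and compute and a shell command to move; the robot and the scene stay as the last step left them, time stands still between calls to the robot, and variables do not carry over. Pictures are saved under pics/ and viewed, at most 14 in all, crops included, and the job is handed in when it is done.

```bash
ls; mkdir -p pics; cat > h.py <<'E'
import numpy as np, cv2, sys
from plant import *
def save(cam,name):
    im=snapshot(cam); cv2.imwrite(f'pics/{name}.png',im[:,:,::-1]); return im
def cam(name):
    c=camera_params(name); R=cv2.Rodrigues(np.array(c['rvec'],float))[0]
    return np.array(c['mtx'],float),R,np.array(c['tvec'],float).ravel()
def ray(c,uv):
    K,R,t=c; d=R.T@np.linalg.inv(K)@np.array([uv[0],uv[1],1.]); return -R.T@t,d
def at_z(c,uv,z):
    o,d=ray(c,uv); return o+d*(z-o[2])/d[2]
def proj(c,P):
    K,R,t=c; p=K@(R@np.array(P,float)+t); return p[:2]/p[2]
def tri(obs):
    A=np.zeros((3,3));b=np.zeros(3)
    for c,uv in obs:
        o,d=ray(c,uv);d=d/np.linalg.norm(d);M=np.eye(3)-np.outer(d,d);A+=M;b+=M@o
    return np.linalg.solve(A,b)
E
python3 - <<'E'
from h import *
np.set_printoptions(precision=3,suppress=True)
for cn in ('top','side'):
    save(cn,cn+'0'); c=cam(cn); print(cn,-c[1].T@c[2])
    for th in ['marker_a','stamp_a','tape','tray_markers','tray_stamps','tray_tape','mug','jar']:
        for r in landmark_of(cn,th)[:5]:
            print(th,round(r['p'],2),np.round(r['uv'],1),at_z(c,r['uv'],0)[:2])
print({k:np.round(v,3) for k,v in get_obs().items()})
E
```

```text
pics
top [ 0.378 -0.018  1.377]
marker_a 0.52 [362.2 254.2] [ 0.349 -0.281]
marker_a 0.52 [283.5 227.7] [ 0.441 -0.003]
stamp_a 0.59 [243.2 236.3] [0.41  0.141]
stamp_a 0.42 [325.7 236.7] [ 0.41  -0.153]
tape 0.59 [197.6 249.3] [0.364 0.304]
tape 0.45 [145. 246.] [0.375 0.493]
tray_markers 0.65 [371.8 194.7] [ 0.56  -0.318]
tray_stamps 0.58 [201.6 185.6] [0.593 0.294]
tray_tape 0.64 [282.6 178.7] [0.618 0.001]
mug 0.86 [422.2 237.1] [ 0.409 -0.492]
jar 0.85 [147.5 249.4] [0.363 0.484]
side [0.069 0.658 0.797]
marker_a 0.83 [291.2 221.1] [ 0.432 -0.005]
marker_a 0.74 [360.3 169.3] [ 0.354 -0.294]
stamp_a 0.85 [322.4 188.6] [ 0.416 -0.161]
stamp_a 0.84 [272.7 259.9] [0.409 0.131]
tape 0.71 [254.  328.7] [0.349 0.309]
tray_markers 0.77 [301.8 141.4] [ 0.575 -0.335]
tray_stamps 0.77 [169.8 277.9] [0.593 0.296]
tray_tape 0.92 [234.4 198.1] [ 0.615 -0.005]
mug 0.89 [365.4 128.1] [ 0.423 -0.506]
jar 0.7 [191.3 397.9] [0.375 0.487]
{'clock': np.float64(0.9), 'joint_pos': array([-50.299,  20.544,   0.682,   0.   , -70.136, -16.506]), 'qvel': array([ 0.071,  0.025, -0.037,  0.025, -0.065,  0.06 ]), 'tau': array([  0.   , -58.236,  29.329,   7.002,   0.012,   0.   ]), 'tool_pos': array([ 0.266, -0.62 ,  0.227]), 'orientation': array([-179.998,    0.   , -156.806]), 'force': array([ 0.238, -1.415, -0.176]), 'moment': array([-0.001, -0.013, -0.006]), 'gripper_force': np.float64(0.0), 'opening': np.float64(0.088)}
```

View pics/top0.png

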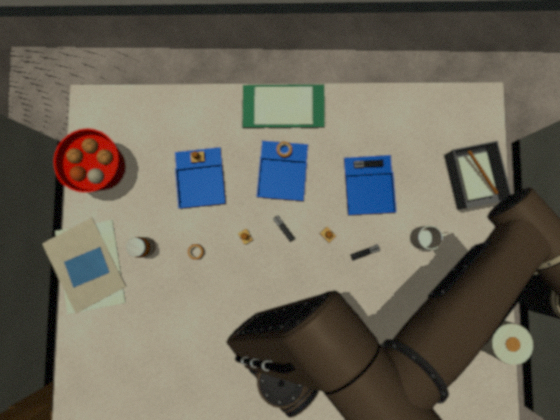

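View pics/side0.png

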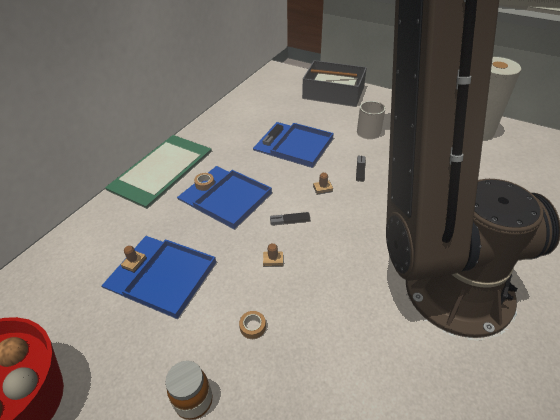

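The top view shows the trays left to right as stamps (200,185), tape (283,178) and markers (370,192). The pens are at (284,228) and (365,253), the stamps at (246,237) and (328,235), and the tape at (196,251). The side view agrees with this. Next I'll triangulate and get the yaws.

```bash
cat > m.py <<'E'
from h import *
np.set_printoptions(precision=3,suppress=True)
def rects(cn,th,z,n=3):
    c=cam(cn); out=[]
    for r in cut_out(cn,th)[:n]:
        cs,_=cv2.findContours(r['pixels'].astype(np.uint8),0,2)
        k=max(cs,key=cv2.contourArea).reshape(-1,2)
        P=np.array([at_z(c,p,z)[:2] for p in k],np.float32)*1000
        (x,y),(w,h),a=cv2.minAreaRect(P)
        if w<h: w,h,a=h,w,a+90
        a=(a+90)%180-90
        out.append((round(r['p'],2),round(x),round(y),round(w),round(h),round(a,1)))
    return out
E
python3 - <<'E'
from m import *
for cn in('top','side'):
    snapshot(cn)
    for th,z in(('marker_a',.012),('tray_markers',.01),('tray_stamps',.01),('tray_tape',.01)): print(cn,th,rects(cn,th,z))
T,S=cam('top'),cam('side')
for n,a,b in (('mA',(362.2,254.2),(360.3,169.3)),('mB',(283.5,227.7),(291.2,221.1)),('sL',(243.2,236.3),(272.7,259.9)),('sR',(325.7,236.7),(322.4,188.6)),('tape',(197.6,249.3),(254,328.7)),('tM',(371.8,194.7),(301.8,141.4)),('tS',(201.6,185.6),(169.8,277.9)),('tT',(282.6,178.7),(234.4,198.1)),('mug',(422.2,237.1),(365.4,128.1)),('jar',(147.5,249.4),(191.3,397.9))):
    print(n,tri([(T,a),(S,b)]))
c=cam('wrist'); print('wrist cam',-c[1].T@c[2],c[1][2],c[0][0,0])
E
```

```text
top marker_a [(0.62, 357, -289, 103, 27, -68.1), (0.45, 440, -4, 103, 28, 35.7)]
top tray_markers [(0.63, 596, -309, 209, 174, 4.0)]
top tray_stamps [(0.75, 621, 300, 208, 172, 6.2), (0.39, 408, -511, 122, 80, -89.9)]
top tray_tape [(0.92, 647, 2, 209, 169, -5.2), (0.37, 411, 132, 46, 33, 27.1)]
side marker_a [(0.89, 436, -1, 103, 35, 37.1), (0.51, 353, -284, 117, 23, -68.2), (0.46, 423, -553, 229, 86, -71.0)]
side tray_markers [(0.22, 436, -4, 105, 35, 37.0)]
side tray_stamps [(0.76, 625, 299, 232, 184, 7.0)]
side tray_tape [(0.77, 650, -4, 232, 190, -4.6)]
mA [ 0.349 -0.278  0.013]
mB [ 0.437 -0.005 -0.002]
sL [0.407 0.138 0.009]
sR [ 0.411 -0.151  0.01 ]
tape [ 0.359  0.304 -0.015]
tM [ 0.56  -0.313  0.019]
tS [ 0.594  0.295 -0.002]
tT [ 0.615 -0.001  0.004]
mug [ 0.413 -0.485  0.015]
jar [0.367 0.486 0.006]
wrist cam [ 0.206 -0.647  0.385] [ 0.225  0.096 -0.97 ] 312.5825799792974
```

Heights fit the table to within about 15 mm, and the sizes and yaws agree between views, so I'm moving now. First I'll hover over pen A for a closer check.

```bash
cat > go.py <<'E'
from h import *
from scipy.spatial.transform import Rotation as Ro
o=get_obs(); Rc=Ro.from_euler('xyz',o['orientation'],degrees=True)
args=sys.argv[1:]; cur=np.array(o['tool_pos'])
for a in args:   # each "x,y,z,yaw"
    x,y,z,yaw=map(float,a.split(','))
    d=Rc.inv().apply(np.array([x,y,z])-cur)/.3; r=(Rc.inv()*Ro.from_euler('xyz',[180,0,yaw],degrees=True)).as_rotvec()/np.pi
    print(a,'->',' '.join('%.3f'%v for v in np.r_[d,r]),'rows',round(max(np.linalg.norm(d)*.3/.0417,np.linalg.norm(r)*180/7.16),1))
print('t',o['clock'],'tcp',np.round(cur,4),np.round(o['orientation'],1),'open',round(o['opening'],4),'gf',o['gripper_force'])
E
python3 go.py 0.353,-0.286,0.16,-68
```

```text
0.353,-0.286,0.16,-68 -> -0.706 0.910 0.222 0.000 0.000 -0.493 rows 12.4
t 1.4 tcp [ 0.2658 -0.6204  0.2265] [ 180.    -0.  -156.8] open 0.0874 gf 0.0
```

```bash
R='' ; python3 -m inch '-0.706 0.91 0.222 0 0 -0.493;-0.706 0.91 0.222 0 0 -0.493;-0.706 0.91 0.222 0 0 -0.493;-0.706 0.91 0.222 0 0 -0.493;-0.706 0.91 0.222 0 0 -0.493;-0.706 0.91 0.222 0 0 -0.493;-0.706 0.91 0.222 0 0 -0.493;-0.706 0.91 0.222 0 0 -0.493;-0.706 0.91 0.222 0 0 -0.493;-0.706 0.91 0.222 0 0 -0.493' -1; python3 go.py 0.353,-0.286,0.16,-68
```

```text
clock: 2.23
tool_pos: [0.3532, -0.283, 0.1597]
orientation: [-180.0, 0.0, -84.6]
force: [0.4, 0.3, -0.2]
opening: 0.0876
gripper_force: 0.0
0.353,-0.286,0.16,-68 -> 0.010 0.001 -0.001 -0.000 0.000 -0.092 rows 2.3
t 2.2333 tcp [ 0.3532 -0.283   0.1597] [-180.     0.   -84.6] open 0.0876 gf 0.0
```

```bash
python3 -m inch '0 0 0 0 0 -0.092;0 0 0 0 0 -0.092;0 0 0 0 0 -0.092;0 0 0 0 0 -0.092' ; cat > w.py <<'E'
from m import *
nm=sys.argv[1]; save('wrist',nm); c=cam('wrist')
for a in sys.argv[2:]:
    th,z=a.split(','); z=float(z); print(th,rects('wrist',th,z),[(round(r['p'],2),np.round(r['uv']),at_z(c,r['uv'],0)[:2]) for r in landmark_of('wrist',th)[:3]])
E
python3 w.py w1 marker_a,0.014 mug,0; python3 go.py 0.353,-0.286,0.16,-68
```

```text
clock: 2.57
tool_pos: [0.3531, -0.286, 0.1602]
orientation: [-180.0, -0.0, -68.5]
force: [-0.3, 1.0, -0.8]
opening: 0.0874
gripper_force: 0.0
marker_a [(0.59, 355, -289, 104, 24, -69.3)] [(0.73, array([286., 192.]), array([ 0.355, -0.289]))]
mug [(0.68, 393, -457, 53, 10, 21.2)] []
0.353,-0.286,0.16,-68 -> -0.000 -0.000 -0.000 -0.000 -0.000 -0.004 rows 0.1
t 2.8167 tcp [ 0.353  -0.2861  0.16  ] [-180.    -0.   -68.7] open 0.0876 gf 0.0
```

View pics/w1.png

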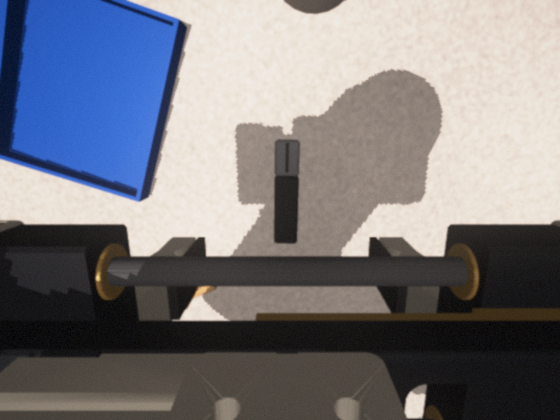

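The wrist view shows pen A at (287,192), aligned with the tool and 104 x 24 mm at the expected height. I'll descend and grip.

```bash
python3 go.py 0.355,-0.289,0.005,-69.3
```

```text
0.355,-0.289,0.005,-69.3 -> 0.011 -0.003 0.517 -0.000 -0.000 0.003 rows 3.7
t 2.8167 tcp [ 0.353  -0.2861  0.16  ] [-180.    -0.   -68.7] open 0.0876 gf 0.0
```

```bash
python3 -m inch '0.011 -0.003 0.12 0 0 0.003;0.011 -0.003 0.24 0 0 0.003;0.011 -0.003 0.36 0 0 0.003;0.011 -0.003 0.46 0 0 0.003;0.011 -0.003 0.5 0 0 0.003;0.011 -0.003 0.517 0 0 0.003;0.011 -0.003 0.517 0 0 0.003' ; python3 -m inch '0 0 0 0 0 0;0 0 0 0 0 0;0 0 0 0 0 0;0 0 0 0 0 0;0 0 0 0 0 0;0 0 0 0 0 0' 1
```

```text
clock: 3.4
tool_pos: [0.3543, -0.2887, 0.0038]
orientation: [179.9, 0.1, -69.2]
force: [0.2, -0.6, -0.0]
opening: 0.0874
gripper_force: 0.0
clock: 3.9
tool_pos: [0.3553, -0.2889, 0.0054]
orientation: [-179.9, -0.0, -69.2]
force: [-0.3, 0.2, -0.4]
opening: 0.053
gripper_force: 0.0
```

```bash
python3 -m inch '0 0 0 0 0 0;0 0 0 0 0 0;0 0 0 0 0 0;0 0 0 0 0 0;0 0 0 0 0 0;0 0 0 0 0 0' ; python3 go.py 0.355,-0.289,0.12,-69.3 0.5,-0.335,0.16,4
```

```text
clock: 4.4
tool_pos: [0.355, -0.2888, 0.0048]
orientation: [180.0, 0.0, -69.2]
force: [0.2, 0.1, 0.0]
opening: 0.0235
gripper_force: 30.0
0.355,-0.289,0.12,-69.3 -> 0.001 0.000 -0.384 0.000 0.000 0.001 rows 2.8
0.5,-0.335,0.16,4 -> 0.316 -0.397 -0.517 0.000 0.000 -0.406 rows 10.2
t 4.4 tcp [ 0.355  -0.2888  0.0048] [180.    0.  -69.2] open 0.0235 gf 29.9931138753891
```

```bash
python3 -m inch '0 0 -0.13 0 0 0;0 0 -0.26 0 0 0;0.1 -0.13 -0.4 0 0 -0.03;0.316 -0.397 -0.517 0 0 -0.406;0.316 -0.397 -0.517 0 0 -0.406;0.316 -0.397 -0.517 0 0 -0.406;0.316 -0.397 -0.517 0 0 -0.406;0.316 -0.397 -0.517 0 0 -0.406;0.316 -0.397 -0.517 0 0 -0.406;0.316 -0.397 -0.517 0 0 -0.406' ; python3 go.py 0.5,-0.335,0.16,4
```

```text
clock: 5.23
tool_pos: [0.5, -0.335, 0.1594]
orientation: [-180.0, 0.1, -13.3]
force: [0.0, 0.4, -1.2]
opening: 0.0236
gripper_force: 30.0
0.5,-0.335,0.16,4 -> -0.000 0.000 -0.002 -0.000 0.000 -0.096 rows 2.4
t 5.2333 tcp [ 0.5    -0.335   0.1594] [-1.80e+02  1.00e-01 -1.33e+01] open 0.0236 gf 29.990426301956177
```

```bash
python3 -m inch '0 0 0 0 0 -0.096;0 0 0 0 0 -0.096;0 0 0 0 0 -0.096;0 0 0 0 0 -0.096' ; python3 w.py w2 tray_markers,0.022 marker_a,0.024; python3 go.py 0.564,-0.345,0.012,4
```

```text
clock: 5.57
tool_pos: [0.4999, -0.335, 0.1596]
orientation: [-180.0, 0.0, 3.8]
force: [-1.1, -0.5, -0.6]
opening: 0.0234
gripper_force: 30.0
tray_markers [(0.56, 580, -309, 178, 168, 3.1)] [(0.91, array([262., 128.]), array([ 0.564, -0.308])), (0.34, array([288., 250.]), array([ 0.437, -0.342]))]
marker_a [(0.92, 490, -337, 99, 48, 3.5)] [(0.71, array([285., 250.]), array([ 0.437, -0.338]))]
0.564,-0.345,0.012,4 -> 0.211 0.046 0.493 -0.000 0.000 -0.002 rows 3.9
t 5.8167 tcp [ 0.5    -0.3351  0.1599] [-180.     0.     3.6] open 0.0232 gf 29.99312996864319
```

View pics/w2.png

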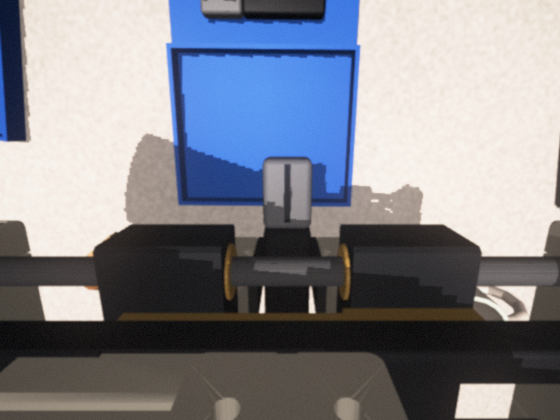

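The tray's outer corners are at about (168,45), (358,45), (351,206) and (179,206), and the pen is held level at (287,190). I'll check the tray centre from these corners.

```bash
python3 - <<'E'
from m import *
c=cam('wrist'); P=np.array([at_z(c,p,.022)[:2] for p in((168,45),(358,45),(351,206),(179,206))]); print(P,P.mean(0),np.linalg.norm(P-np.roll(P,1,0),axis=1))
E
python3 go.py 0.566,-0.342,0.06,3.6 0.566,-0.342,0.011,3.6
```

```text
[[ 0.629 -0.225]
 [ 0.639 -0.389]
 [ 0.496 -0.399]
 [ 0.486 -0.231]] [ 0.563 -0.311] [0.143 0.164 0.143 0.168]
0.566,-0.342,0.06,3.6 -> 0.218 0.037 0.333 -0.000 0.000 -0.000 rows 2.9
0.566,-0.342,0.011,3.6 -> 0.218 0.037 0.496 -0.000 0.000 -0.000 rows 3.9
t 5.8167 tcp [ 0.5    -0.3351  0.1599] [-180.     0.     3.6] open 0.0232 gf 29.99312996864319
```

```bash
python3 -m inch '0.11 0.02 0.05 0 0 0;0.218 0.04 0.1 0 0 0;0.218 0.04 0.2 0 0 0;0.218 0.04 0.32 0 0 0;0.218 0.04 0.42 0 0 0;0.218 0.04 0.47 0 0 0;0.218 0.04 0.49 0 0 0;0.218 0.04 0.5 0 0 0;0.218 0.04 0.501 0 0 0;0.218 0.04 0.501 0 0 0'; python3 -m inch '0 0 0 0 0 0;0 0 0 0 0 0;0 0 0 0 0 0;0 0 0 0 0 0;0 0 -0.05 0 0 0;0 0 -0.15 0 0 0;0 0 -0.28 0 0 0;0 0 -0.4 0 0 0;0 0 -0.5 0 0 0;0 0 -0.5 0 0 0' 0.1; python3 go.py 0.438,-0.003,0.15,-144
```

```text
clock: 6.65
tool_pos: [0.5671, -0.3433, 0.0111]
orientation: [179.9, -0.1, 3.6]
force: [0.1, -0.6, -0.6]
opening: 0.0236
gripper_force: 30.0
clock: 7.48
tool_pos: [0.5695, -0.3446, 0.1679]
orientation: [179.7, -0.6, 3.7]
force: [1.3, -0.8, 1.5]
opening: 0.0393
gripper_force: 0.0
0.438,-0.003,0.15,-144 -> -0.364 -1.165 0.049 -0.004 -0.004 0.821 rows 20.6
t 7.4833 tcp [ 0.5695 -0.3446  0.1679] [179.7  -0.6   3.7] open 0.0393 gf 0.0
```

```bash
python3 go.py 0.438,-0.003,0.15,36
```

```text
0.438,-0.003,0.15,36 -> -0.364 -1.165 0.049 0.003 -0.003 -0.179 rows 8.8
t 7.4833 tcp [ 0.5695 -0.3446  0.1679] [179.7  -0.6   3.7] open 0.0393 gf 0.0
```

```bash
python3 -m inch '-0.3 -0.96 0.04 0 0 -0.179;-0.3 -0.96 0.04 0 0 -0.179;-0.3 -0.96 0.04 0 0 -0.179;-0.3 -0.96 0.04 0 0 -0.179;-0.3 -0.96 0.04 0 0 -0.179;-0.3 -0.96 0.04 0 0 -0.179;-0.3 -0.96 0.04 0 0 -0.179;-0.3 -0.96 0.04 0 0 -0.179;-0.3 -0.96 0.04 0 0 -0.179' -1; python3 go.py 0.438,-0.003,0.15,36
```

```text
clock: 8.23
tool_pos: [0.4571, -0.0589, 0.1481]
orientation: [180.0, -0.1, 36.1]
force: [0.3, 0.1, 0.1]
opening: 0.0868
gripper_force: 0.0
0.438,-0.003,0.15,36 -> 0.058 -0.188 -0.006 0.000 -0.000 0.000 rows 1.4
t 8.2333 tcp [ 0.4571 -0.0589  0.1481] [ 1.80e+02 -1.00e-01  3.61e+01] open 0.0868 gf 0.0
```

```bash
python3 -m inch '0.058 -0.188 0 0 0 0;0.058 -0.188 0 0 0 0;0.058 -0.188 0 0 0 0' ; python3 w.py w3 marker_a,0.014 tray_tape,0.022 ;python3 go.py 0.438,-0.003,0.005,36
```

```text
clock: 8.48
tool_pos: [0.4388, -0.0041, 0.148]
orientation: [180.0, -0.1, 35.9]
force: [0.8, -0.2, 0.0]
opening: 0.0877
gripper_force: 0.0
marker_a [(0.59, 439, -4, 105, 25, 36.4)] []
tray_tape [(0.65, 623, 2, 169, 167, 85.5)] [(0.89, array([394.,  32.]), array([0.616, 0.004]))]
0.438,-0.003,0.005,36 -> 0.002 -0.011 0.475 0.000 0.000 -0.001 rows 3.4
t 8.7333 tcp [ 0.4394 -0.006   0.1476] [180.    0.   35.8] open 0.0875 gf 0.0
```

```bash
python3 -m inch '0 -0.005 0.11 0 0 0;0 -0.005 0.22 0 0 0;0 -0.005 0.34 0 0 0;0 -0.005 0.42 0 0 0;0 -0.005 0.46 0 0 0;0 -0.005 0.475 0 0 0;0 -0.005 0.475 0 0 0' -0.1; python3 -m inch '0 0 0 0 0 0;0 0 0 0 0 0;0 0 0 0 0 0;0 0 0 0 0 0;0 0 0 0 0 0;0 0 0 0 0 0' 1;  python3 go.py 0.561,-0.277,0.15,3.6 0.561,-0.277,0.0095,3.6
```

```text
clock: 9.32
tool_pos: [0.4376, -0.005, 0.0041]
orientation: [-180.0, 0.2, 35.8]
force: [0.6, 0.1, 1.1]
opening: 0.05
gripper_force: 0.0
clock: 9.82
tool_pos: [0.4387, -0.0038, 0.006]
orientation: [180.0, -0.1, 35.9]
force: [-1.8, -0.6, 8.4]
opening: 0.0236
gripper_force: 29.9
0.561,-0.277,0.15,3.6 -> -0.203 0.977 -0.480 -0.000 -0.001 0.179 rows 8.0
0.561,-0.277,0.0095,3.6 -> -0.204 0.977 -0.012 -0.000 -0.001 0.179 rows 7.2
t 9.8167 tcp [ 0.4387 -0.0038  0.006 ] [ 1.80e+02 -1.00e-01  3.59e+01] open 0.0236 gf 29.933044910430908
```

```bash
python3 -m inch '0 0 -0.13 0 0 0;0 0 -0.26 0 0 0;0 0.1 -0.38 0 0 0;-0.203 0.977 -0.48 0 0 0.179;-0.203 0.977 -0.48 0 0 0.179;-0.203 0.977 -0.48 0 0 0.179;-0.203 0.977 -0.48 0 0 0.179;-0.203 0.977 -0.48 0 0 0.179;-0.203 0.977 -0.48 0 0 0.179;-0.203 0.977 -0.48 0 0 0.179'; python3 -m inch '0 0 0 0 0 0'; python3 go.py 0.561,-0.277,0.15,3.6 0.561,-0.277,0.01,3.6
```

```text
clock: 10.65
tool_pos: [0.5615, -0.2808, 0.1496]
orientation: [180.0, -0.0, 3.6]
force: [1.0, 0.5, -0.4]
opening: 0.0236
gripper_force: 29.9
clock: 10.73
tool_pos: [0.562, -0.2817, 0.1492]
orientation: [179.9, -0.0, 3.5]
force: [0.4, 0.7, 0.2]
opening: 0.0238
gripper_force: 29.9
0.561,-0.277,0.15,3.6 -> -0.002 -0.016 -0.003 0.000 -0.000 -0.001 rows 0.1
0.561,-0.277,0.01,3.6 -> -0.003 -0.016 0.464 0.000 -0.000 -0.001 rows 3.3
t 10.7333 tcp [ 0.562  -0.2817  0.1492] [179.9  -0.    3.5] open 0.0238 gf 29.93283212184906
```

```bash
python3 -m inch '0 -0.016 0.11 0 0 0;0 -0.016 0.22 0 0 0;0 -0.016 0.33 0 0 0;0 -0.016 0.41 0 0 0;0 -0.016 0.445 0 0 0;0 -0.016 0.46 0 0 0;0 -0.016 0.464 0 0 0;0 -0.016 0.464 0 0 0'; python3 -m inch '0 0 0 0 0 0;0 0 0 0 0 0;0 0 0 0 0 0;0 0 0 0 0 0;0 0 -0.05 0 0 0;0 0 -0.15 0 0 0;0 0 -0.28 0 0 0;0 0 -0.4 0 0 0;-0.1 0 -0.5 0 0 0;-0.2 0 -0.5 0 0 0' 0.1;python3 -m inch '0 0 0 0 0 0;0 0 0 0 0 0'; python3 w.py w4 marker_a,0.02;  python3 go.py 0.41,-0.151,0.15,0
```

```text
clock: 11.4
tool_pos: [0.5609, -0.2725, 0.011]
orientation: [180.0, -0.1, 3.7]
force: [0.7, 0.2, 0.6]
opening: 0.0237
gripper_force: 30.0
clock: 12.23
tool_pos: [0.504, -0.2775, 0.1664]
orientation: [179.8, -0.5, 3.8]
force: [0.4, -1.1, -0.3]
opening: 0.0398
gripper_force: 0.0
clock: 12.4
tool_pos: [0.4995, -0.2764, 0.1614]
orientation: [180.0, -0.1, 3.6]
force: [1.0, 0.3, -0.2]
opening: 0.0396
gripper_force: 0.0
marker_a [(0.66, 562, -273, 103, 24, 4.6), (0.64, 567, -343, 104, 26, 3.1)] [(0.78, array([357., 130.]), array([ 0.569, -0.344]))]
0.41,-0.151,0.15,0 -> -0.275 -0.436 0.033 0.000 0.000 0.020 rows 3.7
t 12.55 tcp [ 0.5008 -0.2763  0.1598] [180.    0.    3.7] open 0.0394 gf 0.0
```

View pics/w4.png

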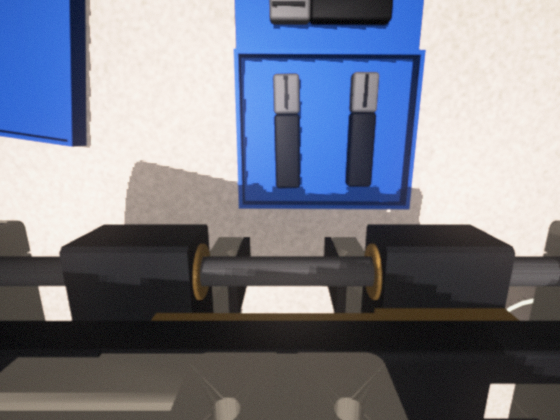

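Both pens lie flat in their tray, at (287,130) and (362,130). Next is the right-hand stamp.

```bash
python3 -m inch '-0.275 -0.436 0 0 0 0;-0.275 -0.436 0 0 0 0;-0.275 -0.436 0 0 0 0;-0.275 -0.436 0 0 0 0;-0.275 -0.436 0 0 0 0;-0.275 -0.436 0 0 0 0' -1; python3 w.py w5 stamp_a,0.014;  python3 go.py 0.411,-0.151,0.02,3.6
```

```text
clock: 13.05
tool_pos: [0.4099, -0.1499, 0.1601]
orientation: [180.0, -0.0, 3.8]
force: [0.2, -0.3, 0.1]
opening: 0.0743
gripper_force: 0.0
stamp_a [(0.72, 412, 126, 49, 46, 28.6), (0.62, 418, -159, 50, 37, 43.9)] [(0.8, array([ 12., 172.]), array([0.415, 0.13 ])), (0.59, array([297., 186.]), array([ 0.419, -0.162]))]
0.411,-0.151,0.02,3.6 -> 0.001 -0.001 0.466 0.000 0.000 0.000 rows 3.4
t 13.2 tcp [ 0.4107 -0.1512  0.1598] [180.    0.    3.7] open 0.0848 gf 0.0
```

View pics/w5.png

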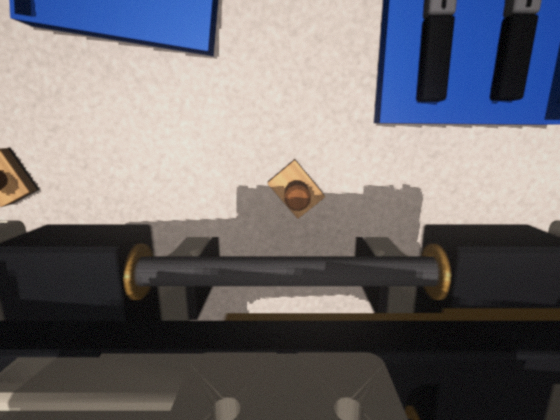

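The stamp's block corners are at (294,160), (324,193), (298,217) and (267,182), with the handle top at (297,195).

```bash
python3 - <<'E'
from m import *
c=cam('wrist'); P=np.array([at_z(c,p,.014)[:2] for p in((294,160),(324,193),(298,217),(267,182))]); print(P.mean(0),at_z(c,(297,195),.05))
print(tri([(c,(297,187)),(cam('top'),(325.7,236.7)),(cam('side'),(322.4,188.6))]))
E
```

```text
[ 0.42  -0.161] [ 0.421 -0.161  0.05 ]
[ 0.415 -0.158  0.001]
```

```bash
python3 -m inch '0.028 0.032 0.02 0 0 0;0.028 0.032 0.1 0 0 0;0.028 0.032 0.21 0 0 0;0.028 0.032 0.33 0 0 0;0.028 0.032 0.41 0 0 0;0.028 0.032 0.45 0 0 0;0.028 0.032 0.465 0 0 0;0.028 0.032 0.465 0 0 0' -0.1; python3 -m inch '0 0 0 0 0 0;0 0 0 0 0 0;0 0 0 0 0 0;0 0 0 0 0 0;0 0 0 0 0 0;0 0 0 0 0 0' 1;  python3 go.py 0.48,0.10,0.20,6.5
```

```text
clock: 13.87
tool_pos: [0.4182, -0.1608, 0.019]
orientation: [180.0, 0.2, 3.6]
force: [0.2, -0.3, 1.2]
opening: 0.049
gripper_force: 0.0
clock: 14.37
tool_pos: [0.4193, -0.16, 0.0213]
orientation: [180.0, -0.1, 3.7]
force: [-1.8, 1.6, 7.2]
opening: 0.0236
gripper_force: 30.0
0.48,0.10,0.20,6.5 -> 0.258 -0.852 -0.595 0.000 -0.001 -0.016 rows 7.7
t 14.3667 tcp [ 0.4193 -0.16    0.0213] [ 1.8e+02 -1.0e-01  3.7e+00] open 0.0236 gf 30.001042376970872
```

```bash
python3 -m inch '0 0 -0.1 0 0 0;0 0 -0.22 0 0 0;0 0 -0.35 0 0 0;0.258 -0.852 -0.595 0 0 -0.016;0.258 -0.852 -0.595 0 0 -0.016;0.258 -0.852 -0.595 0 0 -0.016;0.258 -0.852 -0.595 0 0 -0.016;0.258 -0.852 -0.595 0 0 -0.016;0.258 -0.852 -0.595 0 0 -0.016;0.258 -0.852 -0.595 0 0 -0.016'; python3 go.py 0.515,0.258,0.16,6.5
```

```text
clock: 15.2
tool_pos: [0.4804, 0.1033, 0.2005]
orientation: [-179.9, -0.1, 6.6]
force: [1.2, 0.6, -0.4]
opening: 0.0233
gripper_force: 30.0
0.515,0.258,0.16,6.5 -> 0.174 -0.499 0.136 -0.000 -0.001 0.001 rows 3.9
t 15.2 tcp [0.4804 0.1033 0.2005] [-1.799e+02 -1.000e-01  6.600e+00] open 0.0233 gf 29.99951065488858
```

```bash
python3 -m inch '0.174 -0.499 0.136 0 0 0;0.174 -0.499 0.136 0 0 0;0.174 -0.499 0.136 0 0 0;0.174 -0.499 0.136 0 0 0;0.174 -0.499 0.136 0 0 0;0.174 -0.499 0.136 0 0 0'; python3 w.py w6 tray_stamps,0.022; python3 go.py 0.515,0.258,0.16,6.5
```

```text
clock: 15.7
tool_pos: [0.5139, 0.2561, 0.1566]
orientation: [179.9, 0.1, 6.7]
force: [0.3, -0.4, -1.4]
opening: 0.0233
gripper_force: 30.0
tray_stamps [(0.67, 597, 297, 170, 162, -83.5)] [(0.97, array([250., 112.]), array([0.59 , 0.298]))]
0.515,0.258,0.16,6.5 -> 0.004 -0.013 -0.006 0.000 0.000 0.000 rows 0.1
t 15.85 tcp [0.5142 0.254  0.1583] [180.    0.    6.5] open 0.0234 gf 29.99985831876984
```

View pics/w6.png

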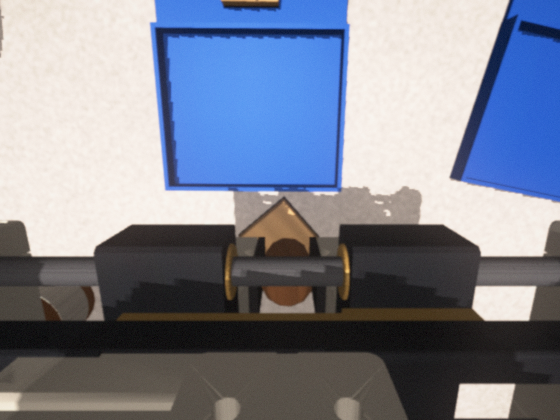

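The tray corners are at (153,27), (348,27), (342,188) and (166,188), with the stamp held upright at (285,270).

```bash
python3 - <<'E'
from m import *
c=cam('wrist'); P=np.array([at_z(c,p,.022)[:2] for p in((153,27),(348,27),(342,188),(166,188))]); print(P,P.mean(0))
E
python3 go.py 0.596,0.259,0.16,6.5 0.596,0.259,0.026,6.5
```

```text
[[0.65  0.382]
 [0.668 0.218]
 [0.531 0.201]
 [0.512 0.369]] [0.59  0.293]
0.596,0.259,0.16,6.5 -> 0.273 0.014 -0.006 0.000 0.000 0.000 rows 2.0
0.596,0.259,0.026,6.5 -> 0.273 0.014 0.441 0.000 0.000 0.000 rows 3.7
t 15.85 tcp [0.5142 0.254  0.1583] [180.    0.    6.5] open 0.0234 gf 29.99985831876984
```

```bash
python3 -m inch '0.13 0.01 0 0 0 0;0.267 0.017 0.04 0 0 0;0.267 0.017 0.14 0 0 0;0.267 0.017 0.25 0 0 0;0.267 0.017 0.34 0 0 0;0.267 0.017 0.4 0 0 0;0.267 0.017 0.43 0 0 0;0.267 0.017 0.439 0 0 0;0.267 0.017 0.443 0 0 0;0.267 0.017 0.443 0 0 0'; python3 -m inch '0 0 0 0 0 0;0 0 0 0 0 0;0 0 0 0 0 0;0 0 0 0 0 0;0 0 -0.05 0 0 0;0 0 -0.15 0 0 0;0 0 -0.28 0 0 0;0 0 -0.4 0 0 0;-0.1 0 -0.5 0 0 0;-0.2 0 -0.5 0 0 0' 0.1; python3 go.py 0.41,0.132,0.16,3.6
```

```text
clock: 16.68
tool_pos: [0.5955, 0.2589, 0.0268]
orientation: [-179.9, -0.1, 6.5]
force: [0.2, -0.6, -0.3]
opening: 0.0233
gripper_force: 30.0
clock: 17.52
tool_pos: [0.5382, 0.2536, 0.1818]
orientation: [-179.8, -0.5, 6.5]
force: [0.7, 1.4, 0.8]
opening: 0.0394
gripper_force: 0.0
0.41,0.132,0.16,3.6 -> -0.471 0.355 0.067 -0.001 -0.003 0.016 rows 4.3
t 17.5167 tcp [0.5382 0.2536 0.1818] [-179.8   -0.5    6.5] open 0.0394 gf 0.0
```

```bash
python3 w.py w7 stamp_a,0.018; python3 -m inch '-0.471 0.355 0.067 0 0 0;-0.471 0.355 0.067 0 0 0;-0.471 0.355 0.067 0 0 0;-0.471 0.355 0.067 0 0 0;-0.471 0.355 0.067 0 0 0;-0.471 0.355 0.067 0 0 0;-0.471 0.355 0.067 0 0 0' -1; python3 w.py w8 stamp_a,0.014;  python3 go.py 0.411,0.132,0.02,6.5; python3 -c "
import cv2;cv2.imwrite('pics/w78.png',cv2.resize(cv2.vconcat([cv2.imread('pics/w7.png')[:230],cv2.imread('pics/w8.png')[:290]]),None,fx=1,fy=1))"
```

```text
stamp_a [(0.87, 586, 256, 47, 35, 46.3)] [(0.61, array([289., 141.]), array([0.585, 0.254]))]
clock: 18.25
tool_pos: [0.4073, 0.13, 0.1558]
orientation: [-180.0, -0.1, 6.5]
force: [0.7, 1.7, -0.3]
opening: 0.0806
gripper_force: 0.0
stamp_a [(0.68, 410, 134, 49, 37, 30.1), (0.37, 565, 249, 9, 4, -83.5)] [(0.91, array([280., 190.]), array([0.412, 0.137]))]
0.411,0.132,0.02,6.5 -> 0.011 -0.003 0.451 -0.000 -0.000 0.000 rows 3.2
t 18.4 tcp [0.4078 0.1308 0.1553] [-180.    -0.     6.5] open 0.087 gf 0.0
```

View pics/w78.png

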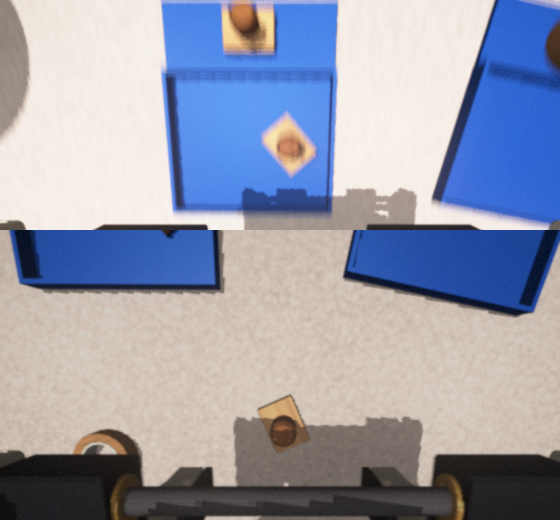

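The first stamp stands upright in its tray at (289,145 in the upper half). The second stamp's handle top is at (284,201) in w8.

```bash
python3 - <<'E'
from m import *
c=cam('wrist'); print(at_z(c,(284,200),.05))
E
python3 go.py 0.411,0.134,0.02,6.5
```

```text
[0.414 0.133 0.05 ]
0.411,0.134,0.02,6.5 -> 0.011 -0.009 0.451 -0.000 -0.000 0.000 rows 3.2
t 18.4 tcp [0.4078 0.1308 0.1553] [-180.    -0.     6.5] open 0.087 gf 0.0
```

```bash
python3 -m inch '0.014 -0.008 0.02 0 0 0;0.014 -0.008 0.1 0 0 0;0.014 -0.008 0.21 0 0 0;0.014 -0.008 0.32 0 0 0;0.014 -0.008 0.4 0 0 0;0.014 -0.008 0.435 0 0 0;0.014 -0.008 0.45 0 0 0;0.014 -0.008 0.45 0 0 0' -0.1; python3 -m inch '0 0 0 0 0 0;0 0 0 0 0 0;0 0 0 0 0 0;0 0 0 0 0 0;0 0 0 0 0 0;0 0 0 0 0 0' 1;  python3 go.py 0.586,0.33,0.2,6.5
```

```text
clock: 19.07
tool_pos: [0.4105, 0.1326, 0.0186]
orientation: [179.9, 0.2, 6.5]
force: [0.5, -0.2, 0.2]
opening: 0.0486
gripper_force: 0.0
clock: 19.57
tool_pos: [0.4111, 0.1333, 0.0209]
orientation: [-179.9, -0.1, 6.5]
force: [-1.8, 1.5, 6.4]
opening: 0.0232
gripper_force: 30.0
0.586,0.33,0.2,6.5 -> 0.655 -0.586 -0.596 -0.000 -0.000 0.000 rows 7.6
t 19.5667 tcp [0.4111 0.1333 0.0209] [-1.799e+02 -1.000e-01  6.500e+00] open 0.0232 gf 30.00099757045973
```

```bash
python3 -m inch '0 0 -0.1 0 0 0;0 0 -0.22 0 0 0;0 0 -0.35 0 0 0;0.2 -0.18 -0.47 0 0 0;0.655 -0.586 -0.5 0 0 0;0.655 -0.586 -0.5 0 0 0;0.655 -0.586 -0.5 0 0 0;0.655 -0.586 -0.5 0 0 0;0.655 -0.586 -0.5 0 0 0;0.655 -0.586 -0.5 0 0 0'; python3 -m inch '0 0 0 0 0 0;0 0 0 0 0 0'; python3 go.py 0.586,0.33,0.0255,6.5
```

```text
clock: 20.4
tool_pos: [0.5886, 0.3329, 0.1699]
orientation: [-180.0, -0.1, 6.6]
force: [1.3, -0.2, -0.8]
opening: 0.0228
gripper_force: 30.0
clock: 20.57
tool_pos: [0.5858, 0.3302, 0.1689]
orientation: [180.0, 0.1, 6.5]
force: [-0.3, -0.0, -1.3]
opening: 0.023
gripper_force: 30.0
0.586,0.33,0.0255,6.5 -> 0.001 0.000 0.478 0.000 0.001 0.000 rows 3.4
t 20.5667 tcp [0.5858 0.3302 0.1689] [1.8e+02 1.0e-01 6.5e+00] open 0.023 gf 29.99983871821314
```

```bash
python3 -m inch '0 0 0.1 0 0 0;0 0 0.2 0 0 0;0 0 0.31 0 0 0;0 0 0.4 0 0 0;0 0 0.45 0 0 0;0 0 0.47 0 0 0;0 0 0.48 0 0 0;0 0 0.48 0 0 0'; python3 -m inch '0 0 0 0 0 0;0 0 0 0 0 0;0 0 0 0 0 0;0 0 0 0 0 0;0 0 -0.05 0 0 0;0 0 -0.15 0 0 0;0 0 -0.28 0 0 0;0 0 -0.4 0 0 0;-0.1 0 -0.5 0 0 0;-0.2 0 -0.5 0 0 0' 0.1;python3 -m inch '0 0 0 0 0 0;0 0 0 0 0 0'; python3 w.py w9 stamp_a,0.018; python3 go.py 0.356,0.306,0.16,-90 0.356,0.306,0.16,90
```

```text
clock: 21.23
tool_pos: [0.5858, 0.3295, 0.0265]
orientation: [180.0, -0.0, 6.5]
force: [0.5, 0.8, -0.8]
opening: 0.0232
gripper_force: 30.0
clock: 22.07
tool_pos: [0.5294, 0.325, 0.1831]
orientation: [-179.7, -0.5, 6.5]
force: [-0.5, 1.7, 1.1]
opening: 0.0395
gripper_force: 0.0
clock: 22.23
tool_pos: [0.5255, 0.3233, 0.1782]
orientation: [-179.9, -0.1, 6.6]
force: [0.7, 0.1, -0.3]
opening: 0.0395
gripper_force: 0.0
stamp_a [(0.87, 594, 259, 49, 39, 46.6), (0.62, 585, 329, 49, 36, 29.3)] [(0.88, array([360., 132.]), array([0.597, 0.253])), (0.85, array([286., 131.]), array([0.589, 0.331]))]
0.356,0.306,0.16,-90 -> -0.572 -0.008 0.054 -0.000 -0.000 0.536 rows 13.5
0.356,0.306,0.16,90 -> -0.572 -0.008 0.054 0.000 -0.000 -0.464 rows 11.7
t 22.3833 tcp [0.5267 0.3232 0.1762] [-180.    -0.     6.5] open 0.0393 gf 0.0
```

View pics/w9.png

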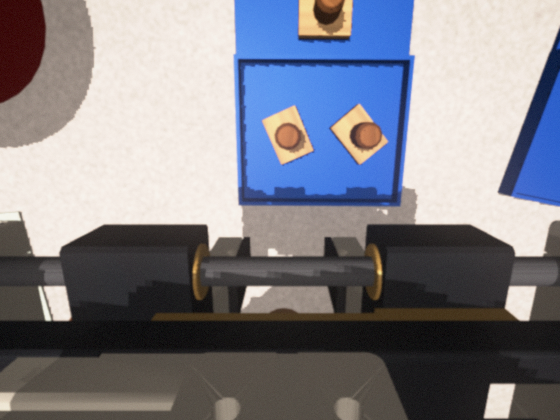

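Both stamps stand flat at (287,133) and (362,133). The tape is last. I'll keep this yaw, which leaves about 45 mm to the jar.

```bash
python3 -m inch '-0.572 -0.008 0.054 0 0 0;-0.572 -0.008 0.054 0 0 0;-0.572 -0.008 0.054 0 0 0;-0.572 -0.008 0.054 0 0 0;-0.572 -0.008 0.054 0 0 0;-0.572 -0.008 0.054 0 0 0;-0.572 -0.008 0.054 0 0 0' -1; python3 -m inch '0 0 0 0 0 0;0 0 0 0 0 0'; python3 w.py w10 tape,0.022;  python3 go.py 0.356,0.306,0.005,6.5
```

```text
clock: 22.97
tool_pos: [0.3559, 0.3066, 0.1602]
orientation: [-180.0, -0.0, 6.6]
force: [-0.0, 0.5, 1.1]
opening: 0.0806
gripper_force: 0.0
clock: 23.13
tool_pos: [0.3566, 0.3062, 0.1597]
orientation: [180.0, 0.0, 6.5]
force: [0.5, -0.2, -0.1]
opening: 0.0871
gripper_force: 0.0
tape [(0.9, 356, 307, 57, 55, 6.4)] [(0.91, array([282., 196.]), array([0.354, 0.309]))]
0.356,0.306,0.005,6.5 -> -0.000 -0.001 0.515 0.000 0.000 -0.000 rows 3.7
t 23.2833 tcp [0.3562 0.3058 0.1596] [180.    0.    6.5] open 0.0874 gf 0.0
```

View pics/w10.png

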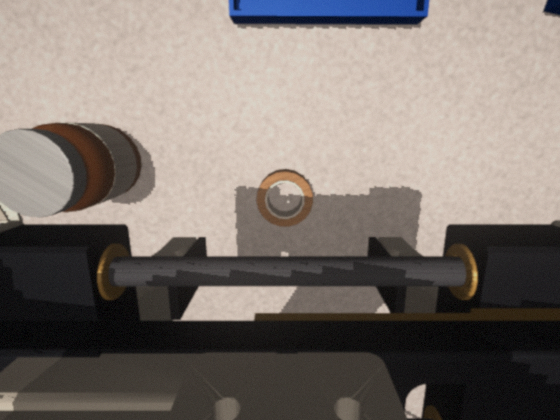

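The tape ring at (285,197) measures 57 x 55 mm at the expected height and is centred under the tool, clear of the jar. I'll descend and grip.

```bash
python3 -m inch '0 -0.004 0.11 0 0 0;0 -0.004 0.22 0 0 0;0 -0.004 0.34 0 0 0;0 -0.004 0.43 0 0 0;0 -0.004 0.48 0 0 0;0 -0.004 0.5 0 0 0;0 -0.004 0.513 0 0 0;0 -0.004 0.513 0 0 0'; python3 -m inch '0 0 0 0 0 0;0 0 0 0 0 0;0 0 0 0 0 0;0 0 0 0 0 0;0 0 0 0 0 0;0 0 0 0 0 0;0 0 0 0 0 0;0 0 0 0 0 0' 1;  python3 go.py 0.46,0.1,0.18,-5 0.56,0.003,0.16,-5
```

```text
clock: 23.95
tool_pos: [0.3557, 0.3071, 0.0058]
orientation: [180.0, 0.0, 6.5]
force: [1.0, 0.2, 0.5]
opening: 0.0877
gripper_force: 0.0
clock: 24.62
tool_pos: [0.3555, 0.3073, 0.0065]
orientation: [-180.0, -0.0, 6.5]
force: [-1.3, 0.1, 5.7]
opening: 0.054
gripper_force: 30.0
0.46,0.1,0.18,-5 -> 0.268 0.726 -0.579 -0.000 -0.000 0.064 rows 7.0
0.56,0.003,0.16,-5 -> 0.562 1.085 -0.512 -0.000 -0.000 0.064 rows 9.5
t 24.6167 tcp [0.3555 0.3073 0.0065] [-180.    -0.     6.5] open 0.054 gf 30.001337917774435
```

```bash
python3 -m inch '0 0 -0.13 0 0 0;0 0 -0.26 0 0 0;0.05 0.12 -0.4 0 0 0;0.15 0.4 -0.52 0 0 0.03;0.5 0.98 -0.52 0 0 0.064;0.5 0.98 -0.52 0 0 0.064;0.5 0.98 -0.52 0 0 0.064;0.5 0.98 -0.52 0 0 0.064;0.5 0.98 -0.52 0 0 0.064;0.5 0.98 -0.52 0 0 0.064'; python3 -m inch '0 0 0 0 0 0;0 0 0 0 0 0;0 0 0 0 0 0'; python3 w.py w11 tray_tape,0.022; python3 go.py 0.615,0.003,0.16,-5 0.615,0.003,0.0095,-5
```

```text
clock: 25.45
tool_pos: [0.5292, 0.0432, 0.1605]
orientation: [-180.0, 0.0, -5.0]
force: [0.9, 1.3, -0.3]
opening: 0.0544
gripper_force: 30.0
clock: 25.7
tool_pos: [0.5281, 0.0446, 0.1597]
orientation: [180.0, 0.1, -5.1]
force: [0.3, -0.3, -0.0]
opening: 0.0545
gripper_force: 30.0
tray_tape [(0.96, 618, 5, 170, 153, 85.0)] []
0.615,0.003,0.16,-5 -> 0.301 0.118 0.000 0.000 0.000 0.001 rows 2.3
0.615,0.003,0.0095,-5 -> 0.301 0.118 0.502 0.000 0.000 0.001 rows 4.3
t 25.85 tcp [0.528  0.0461 0.1601] [180.    0.   -4.9] open 0.0545 gf 29.999667032361685
```

View pics/w11.png

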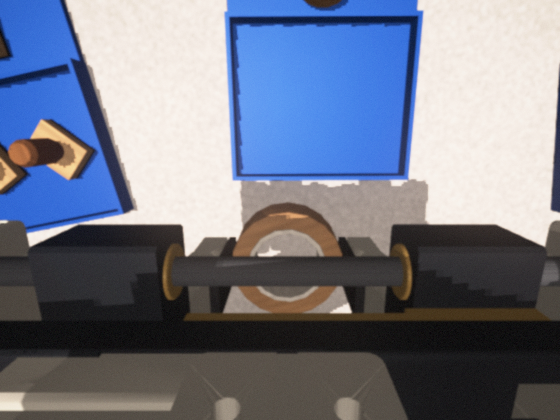

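The tray corners at (227,13), (421,12), (409,179) and (234,180) fit the computed centre, and the tape is held level. I'll place it.

```bash
python3 -m inch '0.13 0.05 0 0 0 0;0.25 0.1 0 0 0 0;0.298 0.118 0.06 0 0 0;0.298 0.118 0.17 0 0 0;0.298 0.118 0.29 0 0 0;0.298 0.118 0.39 0 0 0;0.298 0.118 0.45 0 0 0;0.298 0.118 0.48 0 0 0;0.298 0.118 0.495 0 0 0;0.298 0.118 0.498 0 0 0'; python3 -m inch '0 0 0 0 0 0;0 0 0 0 0 0'; python3 -m inch '0 0 0 0 0 0;0 0 0 0 0 0;0 0 0 0 0 0;0 0 0 0 0 0;0 0 -0.05 0 0 0;0 0 -0.15 0 0 0;0 0 -0.28 0 0 0;0 0 -0.4 0 0 0;-0.1 0 -0.5 0 0 0;-0.2 0 -0.5 0 0 0' -0.6;python3 -m inch '0 0 0 0 0 0;0 0 0 0 0 0;0 0 0 0 0 0'; python3 w.py w12 tape,0.026; python3 go.py
python3 - <<'E'
from m import *
save('side','side1'); save('top','top1'); c=cam('side')
for th in ['marker_a','stamp_a','tape','mug','jar']: print(th,[(round(r['p'],2),at_z(c,r['uv'],0)[:2]) for r in landmark_of('side',th)[:3]])
E
```

```text
clock: 26.68
tool_pos: [0.6146, 0.0031, 0.0112]
orientation: [180.0, 0.0, -4.9]
force: [0.3, -0.2, -0.3]
opening: 0.0547
gripper_force: 30.0
clock: 26.85
tool_pos: [0.6156, 0.0028, 0.0122]
orientation: [-180.0, -0.1, -4.9]
force: [0.4, -0.5, 0.1]
opening: 0.0541
gripper_force: 30.0
clock: 27.68
tool_pos: [0.5585, 0.0078, 0.1669]
orientation: [-179.9, -0.5, -5.0]
force: [0.2, 1.7, 0.5]
opening: 0.07
gripper_force: 0.0
clock: 27.93
tool_pos: [0.5551, 0.0074, 0.1613]
orientation: [-180.0, -0.1, -5.0]
force: [-0.2, -0.2, -0.5]
opening: 0.0701
gripper_force: 0.0
tape [(0.69, 616, 2, 54, 54, -5.0), (0.61, 563, -248, 99, 7, 7.1)] [(0.91, array([286., 134.]), array([0.615, 0.001]))]
t 28.0833 tcp [0.5553 0.0073 0.1602] [180.   0.  -5.] open 0.07 gf 0.0
marker_a [(0.65, array([ 0.565, -0.285])), (0.5, array([ 0.566, -0.366]))]
stamp_a [(0.85, array([0.584, 0.332])), (0.72, array([0.595, 0.262]))]
tape [(0.86, array([0.612, 0.001]))]
mug [(0.97, array([ 0.41, -0.5 ])), (0.5, array([0.603, 0.003]))]
jar [(0.72, array([0.372, 0.49 ]))]
```

View pics/w12.png

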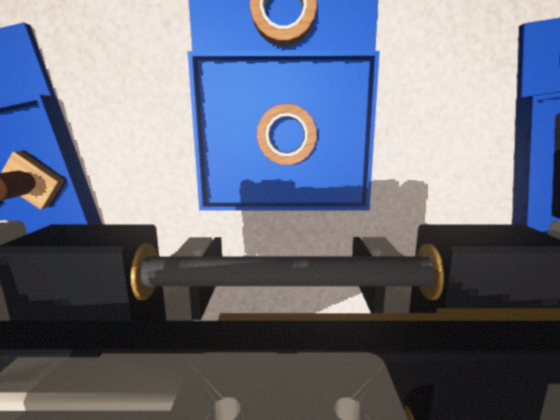

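View pics/side1.png

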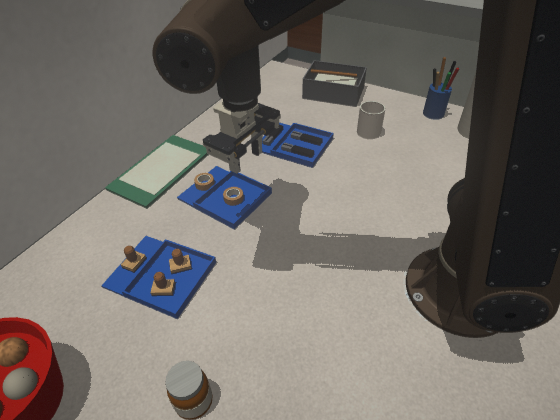

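The wrist view shows the tape flat in its tray at (287,134). In the side view the pens are at (298,140), the stamps at (165,283) and (180,260) and the tape at (233,194). The mug and jar have not moved and the robot is clear.

```bash
python3 -c "from plant import *; print(close_job())"
```

```text
the job is handed in; nothing more can be done
None
```

I put both pens, both stamps and the tape roll flat in their matching trays, left the mug and jar where they were, and handed the job in at about 28 s on the robot's clock; no verdict was returned.

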